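# Lift the plotter pen and open the child-safe cleaner bottle

## Robot

A 6-joint arm with a two-finger parallel gripper is mounted at the origin on a cart in front of the work surface, level with it; the furniture and walls round the work are solid. World frame = base frame: x ahead of the robot, y to its left, z up, the work surface at z = 0. Lengths are in m, angles in rad, forces in N, time in s.
With the tool pointing down it reaches from about 0.35 to 0.775 m from the base axis. Payload 5.5 kg.
Tool frame: the origin (TCP) lies midway between the tips of the shut fingers; the grasp point (between the pads) lies 19 mm behind it (env.tcp_to_grasp is the distance from the TCP to the grasp point, in m); z points along the fingers, y is the direction in which the jaws open and shut (so a half turn about z gives the same grasp; the last joint's range is limited). The gripper opens to 85 mm and grips with 20 to 120 N. Pads are 22 mm wide; open, the fingers measure 114 mm over their backs; the gripper's body (76 mm by 85 mm) begins 54 mm behind the grasp point. The pads swing forward as they close: fully open they stand 13 mm farther back than shut.
Start: joints at [1.018, 0.313, 0.046, 1.304, 0, 1.431], TCP at [0.231, 0.527, 0.231] pointing down, gripper open.
Joint ranges: [-2.76, 2.76], [-0.86, 1.69], [-1.03, 1.26], [-2.2, 2.34], [-1.47, 1.5], [-3.14, 3.14]. Speed limits (rad/s): [2.57, 2.57, 3.14, 3.14, 3.14, 3.14].

## Interface

Orientations are given as a unit quaternion [w, x, y, z].
In Python, from workcell import get_state, viewer, hand_in, finder, env gives the robot as it stands.
- The arm moves only by the tool arm_command, never from a script. Its argument "motion" is a list of rows, each an object of numbers: "x", "y", "z": the shift along the tool's x, y, z in mm; "rx", "ry", "rz": the turn, a rotation vector about the tool's x, y, z in degrees; "hand": the closure, from -1 (fully open) to 1 (shut). A call has 1 to 10 rows; each row is the pose to reach, as a shift and turn from the pose commanded when the call began, along the tool's axes at that moment; what a row does not reach only later rows make up. A row lasts 1/8 s, in which the tool goes at most 62.5 mm and 10.7 degrees, less where a joint would pass 70% of its speed; a pose out of reach is approached as far as the arm can. A call with a gripper value outside its range is refused whole. The fingers move at their own pace and stop on an object; "force" is the grip in N (left out, the last holds). Time passes only in rows, so rows that repeat a pose let the fingers close. It gives the time, the measured TCP pose, the force and the opening at its end, in the units of the state.
- get_state(): the state, without advancing time (a new reading comes with each control period).
- viewer.read_camera(name): name is "side" or "top"; returns a dict with "image" (420x560x3 uint8, red, green, blue), "z_map" (420x560 float32, m along the optical axis (not along the pixel's ray), 0 where there is no reading), "intrinsics" (3x3 intrinsics, pixels), "rvec" (rotation vector, rad) and "tvec" (3), from world to camera coordinates, as OpenCV has them. Camera axes: x right, y down, z forward; pixel columns grow to the right and rows downward; lengths in m; the calibration is good to about 2 mm. A picture is of the moment at which its call begins.
- hand_in(): hands the job in, once; it reports no verdict.
Trained networks look in a picture, given as the dict that the camera call returned (one of the last four; its "shot" number tells which), for a name from the list of things; names that differ only in an ending like _2 or _b are one class to them, and where a whole thing is asked for, a point or a joint stands for the part that bears it (a point fixed in the world has none). Each returns a list of dicts, best first, with "score" (0 to 1); they miss things now and then, are a little off and sometimes report something else, mostly with a low value. They report only what shows in the picture. A call takes as long as a camera call. They do not tell look-alikes from the thing itself.
- finder.find_in(picture, query): "at" ([column, row] in pixels, amid what is visible of it).
- finder.masks_of(picture, query): "region" (420x560 bool, what is visible of it) and "at" ([column, row] in pixels, amid what is visible of it).
The state is a dict: "clock": time; "joint_pos": joint angles; "qvel": joint speeds; "tau": joint torques, N m; "tcp_pos": TCP position; "orientation": TCP orientation; "wrist_force": force on the tool from outside, world axes, zero at the start; "ft_torque": the same for the moment, N m; "finger_gap": finger opening in m.
Only numpy, scipy, OpenCV 4.12 (cv2) and the standard library are available. Lean on these libraries where they do the work, as an engineer would, in place of code of your own. Each camera call takes 0.05 s, during which the arm holds its last target.

## Task

I am about to clean the nib of the desktop pen plotter: first raise the lift lever on its pen head fully so that the pen comes off the sheet and stays up. Then open the bottle of cleaning fluid that stands in the heavy base: press its safety cap down, keep it pressed while you twist it anticlockwise until it is free, lift it straight off and finish with it still in the grip, held still and level a few centimetres right above the open mouth, so that I can dip a swab and have it capped again at once. Leave the mug, the phone and the roll of tape where they are.

Things in the scene. Friction and masses are not known exactly. Their poses are not given: they have to be found in the camera images.
- plotter: desktop pen plotter that does not move: white bed 220 (x) by 270 (y) by 22 mm with a sheet on it, gantry beam across along y. Origin: centre of its underside; x to its back, y to its left, z up. The pen head (white block 50 mm wide, top 108 mm above the desk) stands up to 55 mm off the beam's middle; the pen on its front, top 110 to 117 mm high, is 28 to 34 mm behind the lever's pad
- lift_lever (a joint): angle of the pen-lift lever on the left (+y) side of the pen head, rad: 0 = pen down, the lever points forward (-x of the plotter) and droops 0.35 rad below level; grows as the tip is raised; 0.8 = stop, pen fully up, lever 0.45 rad above level. About 1 N at its tip moves it and it stays where it is left
- lever_tip (a point): middle of the lever's black grip pad (24 mm long, 12 mm wide along the plotter's y, 8 mm thick; the pad ends 12 mm beyond this point). It moves on an upright arc of 70 mm radius round the pivot; about 68 mm above the desk at 0, 122 mm at 0.8. Free space for a finger on both sides
- lever_pivot (a point): the lever's pivot, its axis along the plotter's y, 92 mm above the desk
- bottle: round white bottle (63 mm diameter) clamped upright in the cup of a heavy square steel base (104 x 104 x 13 mm); bottle and base do not move or turn. Origin: centre of the base's underside, z up. Shoulder 98 mm above the desk at most, neck 30 mm diameter up to the mouth at 130 mm
- mouth (a point): centre of the bottle's mouth (its rim), 130 mm above the desk; same axes as the bottle
- cap: grey ribbed safety cap, 49 mm diameter, 29 mm high, 50 g, on the bottle. Origin: centre of its skirt's lower edge, 18 mm below the mouth as found; z up through its top (141 mm above the desk). Locked by inner lugs. Pressed down 4 mm or more (6 at most) it turns anticlockwise seen from above, never clockwise; between 0.6 and 1.5 rad (a stop; 1.05 is best) it lifts straight off. Play 1.5 mm sideways
- cap_liner (a joint): how far the cap is pressed against its inner spring liner, m: 0 as found, 0.004 needed to turn, 0.006 bottomed. Spring: about 4 N to begin, 9 N at 0.004, 11 N at 0.006. Below 0 when the cap is off the bottle. A grip of 40 to 60 N on the cap's side is enough to press and turn it
- mug: dark mug with a handle, 97 mm high, bystander; origin at its underside
- tape_roll: roll of masking tape lying flat, 103 mm diameter, 24 mm high, bystander; origin at its underside
- smartphone: smartphone lying flat, 146 x 71 x 8 mm, bystander; origin at its underside
Not all that is in view belongs to the job. Of the things like the cap, leave any that is orange; of the rest the smaller one is meant.

How it is judged:
On the way, in this order (a step that is already met when the one before it is completed fails the run):
1. the lift lever is raised and the pen is up (value of joint lift_lever above 0.65 rad), for 0.2 s.
2. the cap is pressed down on the bottle (value of joint cap_liner above 0.0035 m and horizontal distance between cap and mouth below 0.01 m), for 0.1 s.
3. the cap is twisted free on the neck (angle between the x axis of cap and the x axis of bottle, either way round above 0.5 rad and z of cap in the frame of mouth below 0 m), for 0.05 s.
At the end, for the whole second after the job is handed in: The lever is up (above 0.65 of 0.8 rad); the cap is held in the fingers, touching nothing else, at rest and level within 0.3 rad, its lower edge 15 to 100 mm above the mouth and its axis within 25 mm of the mouth's (value of joint lift_lever above 0.65 rad and z of cap in the frame of mouth between 0.015 and 0.1 m and horizontal distance between cap and mouth below 0.025 m and angle between cap's own z axis and vertical below 0.3 rad and linear speed of cap below 0.02 m/s and contact force between the fingers and cap above 1 N and contact force between cap and bottle below 0.1 N); the arm keeps its last pose, push and grip.
It fails at once if the mug, the smartphone or the tape roll is moved by more than 25 mm (distance of any of mug, smartphone, tape_roll from where it was at the start of the episode above 0.025 m).
It also fails if it takes over 54 s, if anything falls off the work surface, if the arm or the gripper's body presses on something with over 40 N, if the wrist force passes 120 N, or if a joint passes its speed limit or range.

## Working session

There is one attempt and no reset: what is moved stays moved. The work goes in short steps, Python scripts to look and compute and a tool call to move; the robot and the scene stay as the last step left them, time stands still between calls to the robot, and variables do not carry over. Pictures are saved under pics/ and viewed, and the job is handed in when it is done.

Besides the shell and the picture viewer there is one more tool, called after ">>>" as name([rows], argument=value, ...), one row to a line, values as JSON. arm_command: Moves the arm, as the interface text tells. Its arguments: {"type":"object","properties":{"motion":{"type":"array","items":{"type":"object","properties":{"x":{"type":"number"},"y":{"type":"number"},"z":{"type":"number"},"rx":{"type":"number"},"ry":{"type":"number"},"rz":{"type":"number"},"hand":{"type":"number"}}}},"force":{"type":"number"}},"required":["motion"]}

```bash
mkdir -p pics; ls; cat > h.py <<'E'
import numpy as np, cv2
from workcell import get_state, viewer, hand_in, finder, env
def cam(p):
    R,_=cv2.Rodrigues(np.array(p["rvec"],float)); return R,np.array(p["tvec"],float).ravel(),np.array(p["intrinsics"])
def cloud(p):
    R,t,K=cam(p); z=p["z_map"]; v,u=np.mgrid[:z.shape[0],:z.shape[1]]
    c=np.stack([(u-K[0,2])/K[0,0]*z,(v-K[1,2])/K[1,1]*z,z],-1)
    w=(c-t)@R; w[z<=0]=np.nan; return w
def proj(p,X):
    R,t,K=cam(p); c=R@np.array(X)+t; q=K@c; return q[:2]/q[2]
def save(p,n): cv2.imwrite("pics/"+n,p["image"][:,:,::-1])
E
python3 - <<'E'
from h import *
import pickle
print(get_state())
for n in("top","side"):
    p=viewer.read_camera(n); save(p,n+"0.png"); pickle.dump(p,open(n+"0.pkl","wb"))
    w=cloud(p)
    for q in("cap","lever_tip","bottle","plotter","mug","tape_roll","smartphone"):
        for d in finder.find_in(p,q):
            c,r=map(int,np.round(d["at"])); print(n,q,round(d["score"],2),c,r,w[r,c].round(3))
E
```

```text
pics
{'clock': 0.0, 'joint_pos': array([ 1.01839909e+00,  3.14029690e-01,  4.50065317e-02,  1.30355827e+00,
       -2.93862008e-05,  1.43119068e+00]), 'qvel': array([ 3.30975934e-04, -1.68710051e-05,  1.57922880e-03,  4.52991739e-04,
       -1.90083260e-03,  5.93545111e-04]), 'tau': array([-1.96202127e-04, -4.80623245e+01,  2.98534191e+01,  1.91786938e-02,
       -8.74102011e-05, -4.12184718e-06]), 'tcp_pos': array([0.23043689, 0.52628071, 0.23040344]), 'orientation': array([-2.88875908e-04,  2.04933439e-01,  9.78775505e-01, -8.44636555e-04]), 'wrist_force': array([ 0.39872345, -0.77852457, -0.29416445]), 'ft_torque': array([-0.06362721, -0.03036285,  0.02050846]), 'finger_gap': 0.08588033772092907}
top cap 0.83 282 207 [ 0.533 -0.158  0.145]
top cap 0.73 231 209 [ 0.542 -0.007  0.042]
top cap 0.63 330 233 [ 0.468 -0.302  0.032]
top cap 0.16 161 207 [0.542 0.189 0.095]
top bottle 0.93 279 218 [nan nan nan]
top bottle 0.2 151 212 [0.537 0.235 0.024]
top plotter 0.83 160 208 [0.539 0.192 0.097]
top mug 0.61 388 208 [ 0.542 -0.477  0.034]
top tape_roll 0.69 415 255 [ 0.402 -0.562 -0.003]
side cap 0.73 282 205 [ 0.536 -0.137  0.14 ]
side cap 0.6 258 254 [0.517 0.017 0.035]
side cap 0.49 318 225 [ 0.474 -0.27   0.021]
side lever_tip 0.68 246 232 [ 0.661 -0.094  0.009]
side lever_tip 0.6 375 196 [ 0.431 -0.626 -0.   ]
side bottle 0.73 280 232 [ 0.537 -0.128  0.039]
side plotter 0.67 228 276 [0.525 0.152 0.026]
side mug 0.89 335 191 [ 0.509 -0.437  0.076]
side tape_roll 0.56 373 197 [ 0.431 -0.607  0.004]
side smartphone 0.7 244 230 [ 0.678 -0.104  0.006]
side smartphone 0.26 335 191 [ 0.509 -0.437  0.076]
```

View pics/top0.png

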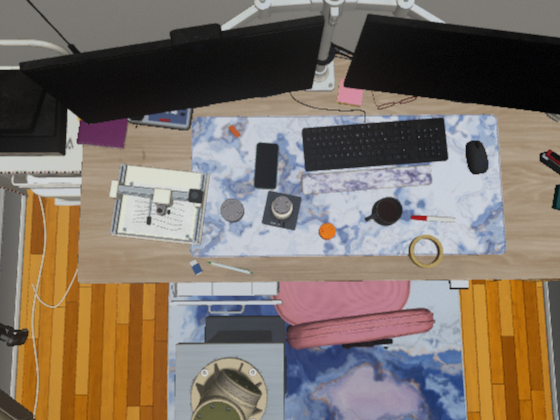

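View pics/side0.png

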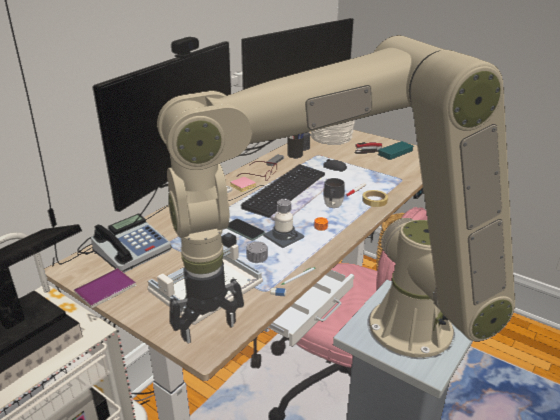

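```bash
python3 - <<'E'
from h import *
import pickle
for n in("top","side"):
    p=pickle.load(open(n+"0.pkl","rb")); R,t,K=cam(p); print(n,"campos",(-R.T@t).round(3),"f",K[0,0],"tcp px",proj(p,[.23,.526,.23]))
    c=(100,150,120,110) if n=="top" else (130,190,180,140)
    im=p["image"][c[1]:c[1]+c[3],c[0]:c[0]+c[2],::-1]
    cv2.imwrite(f"pics/{n}_z0.png",cv2.resize(im,None,fx=4.4,fy=4.4,interpolation=cv2.INTER_CUBIC))
E
```

```text
top campos [ 0.344 -0.141  1.538] f 505.93445809686506 tcp px [ 12.91222904 323.47151691]
side campos [-0.342  1.067  0.969] f 513.5679192265874 tcp px [210.22415887 337.29926107]
```

View pics/top_z0.png

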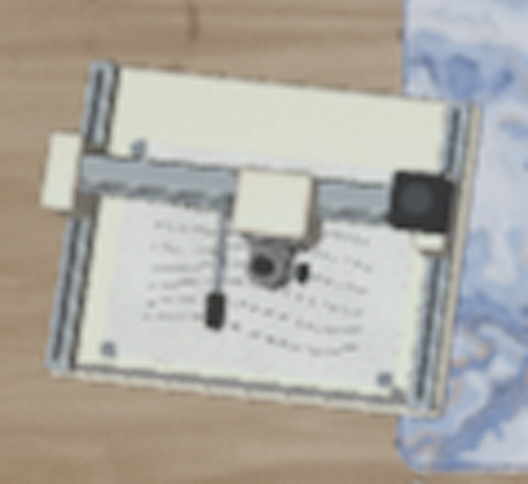

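View pics/side_z0.png

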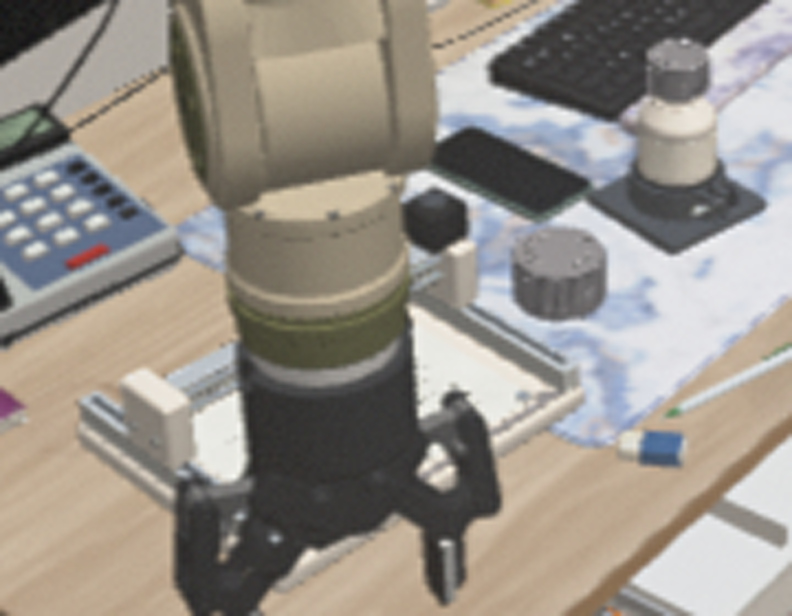

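```bash
python3 - <<'E'
from h import *
import pickle
p=pickle.load(open("top0.pkl","rb")); w=cloud(p); R,t,K=cam(p); C=-R.T@t
def ray(u,v,z):
    d=R.T@np.linalg.inv(K)@np.array([u,v,1.]); return C+d*(z-C[2])/d[2]
print("pad area z"); print(w[194:228,145:153,2].round(3))
for a,b in [((148.6,220.5),.072)]: print(ray(*a,b).round(4))
# bed corners z=.022
for nm,(a,b) in dict(FL=(50,375),FR=(440,412),BL=(95,62),BR=(480,103)).items(): print(nm,ray(100+a/4.4,150+b/4.4,.025).round(4))
# cap top
m=finder.masks_of  # not usable on old picture maybe
for (c0,r0) in ((282,207),(231,209)):
    s=w[r0-18:r0+19,c0-18:c0+19].reshape(-1,3); print(c0,np.nanmax(s[:,2]))
    zt=np.nanpercentile(s[:,2],98)
    k=s[(abs(s[:,2]-zt)<.006)]; (x,y),rr=cv2.minEnclosingCircle(k[:,:2].astype(np.float32)); print(zt,k[:,:2].mean(0),len(k),x,y,rr)
E
```

```text
pad area z
[[0.085 0.084 0.088 0.088 0.087 0.085 0.081 0.082]
 [0.084 0.08  0.09  0.079 0.083 0.096 0.098 0.102]
 [0.083 0.083 0.083 0.083 0.084 0.098 0.102 0.097]
 [0.028 0.021 0.068 0.068 0.063 0.101 0.097 0.1  ]
 [0.022 0.024 0.023 0.017 0.022 0.096 0.103 0.094]
 [0.024 0.028 0.026 0.02  0.03  0.1   0.094 0.091]
 [0.016 0.021 0.025 0.026 0.019 0.093 0.09  0.028]
 [0.03  0.025 0.027 0.028 0.026 0.095 0.096 0.028]
 [0.013 0.025 0.022 0.021 0.024 0.094 0.091 0.022]
 [0.023 0.024 0.02  0.021 0.026 0.091 0.099 0.023]
 [0.023 0.025 0.019 0.023 0.019 0.091 0.095 0.023]
 [0.022 0.024 0.028 0.029 0.026 0.093 0.086 0.025]
 [0.022 0.024 0.02  0.021 0.021 0.081 0.086 0.025]
 [0.022 0.021 0.017 0.023 0.024 0.093 0.095 0.025]
 [0.027 0.018 0.022 0.029 0.022 0.083 0.087 0.025]
 [0.025 0.022 0.025 0.014 0.091 0.089 0.08  0.02 ]
 [0.024 0.023 0.017 0.025 0.092 0.09  0.084 0.025]
 [0.017 0.024 0.026 0.024 0.084 0.091 0.025 0.018]
 [0.018 0.027 0.028 0.027 0.089 0.088 0.024 0.021]
 [0.027 0.018 0.023 0.024 0.082 0.084 0.019 0.023]
 [0.027 0.018 0.029 0.021 0.088 0.082 0.027 0.026]
 [0.026 0.025 0.02
[... 338 characters left out ...]

 [0.027 0.022 0.077 0.078 0.082 0.082 0.074 0.022]
 [0.022 0.023 0.078 0.083 0.082 0.082 0.025 0.025]
 [0.026 0.029 0.079 0.087 0.084 0.072 0.022 0.02 ]
 [0.022 0.017 0.022 0.02  0.02  0.023 0.022 0.021]
 [0.027 0.024 0.023 0.024 0.024 0.026 0.019 0.021]
 [0.019 0.023 0.021 0.022 0.024 0.025 0.023 0.027]]
[0.5062 0.2299 0.072 ]
FL [0.468 0.352 0.025]
FR [0.4405 0.0867 0.025 ]
BL [0.685  0.3284 0.025 ]
BR [0.6539 0.0615 0.025 ]
282 0.14810253511379654
0.14464339967205228 [ 0.54033431 -0.15825143] 198 0.5400777459144592 -0.1588881015777588 0.02467985823750496
231 0.05069199130630214
0.046525421970633626 [ 0.5391282  -0.00997328] 258 0.5390902161598206 -0.010018703527748585 0.03450532257556915
```

>>> arm_command([
  {"x":-45,"y":-20,"rz":-2},
  {"x":-95,"y":-41,"rz":-5},
  {"x":-145,"y":-63,"rz":-8},
  {"x":-195,"y":-85,"rz":-11},
  {"x":-245,"y":-107,"rz":-14},
  {"x":-295,"y":-129,"rz":-16,"hand":-0.1},
  {"x":-340,"y":-149,"rz":-17.6,"hand":-0.1},
  {"x":-371,"y":-162,"rz":-17.6,"hand":-0.1},
  {"x":-371,"y":-162,"rz":-17.6,"hand":-0.1},
  {"x":-371,"y":-162,"rz":-17.6,"hand":-0.1},
], force=25)

```text
invalid input at $.motion[0]: expected keys x, y, z, rx, ry, rz, hand
```

```bash
python3 - <<'E'
from h import *
s=get_state(); print(s["tcp_pos"],s["orientation"],s["joint_pos"],s["finger_gap"],s["clock"])
p=viewer.read_camera("side"); save(p,"side1.png")
c=(130,170,180,140); cv2.imwrite("pics/side1z.png",cv2.resize(p["image"][c[1]:c[1]+c[3],c[0]:c[0]+c[2],::-1],None,fx=4.4,fy=4.4,interpolation=cv2.INTER_CUBIC))
for q in("lever_tip","lift_lever"):
  for d in finder.find_in(p,q): print(q,d)
print(proj(p,[.506,.229,.075]))
E
```

```text
[0.23071216 0.52673668 0.23134571] [2.34071482e-05 2.04955537e-01 9.78771282e-01 6.36901804e-05] [ 1.01839270e+00  3.13173801e-01  4.61185828e-02  1.30360540e+00
 -8.42451615e-07  1.43122926e+00] 0.0850190485533601 0.8
lift_lever {'at': [281.3, 230.6], 'score': 0.52}
[214.45205734 277.65684924]
```

View pics/side1z.png

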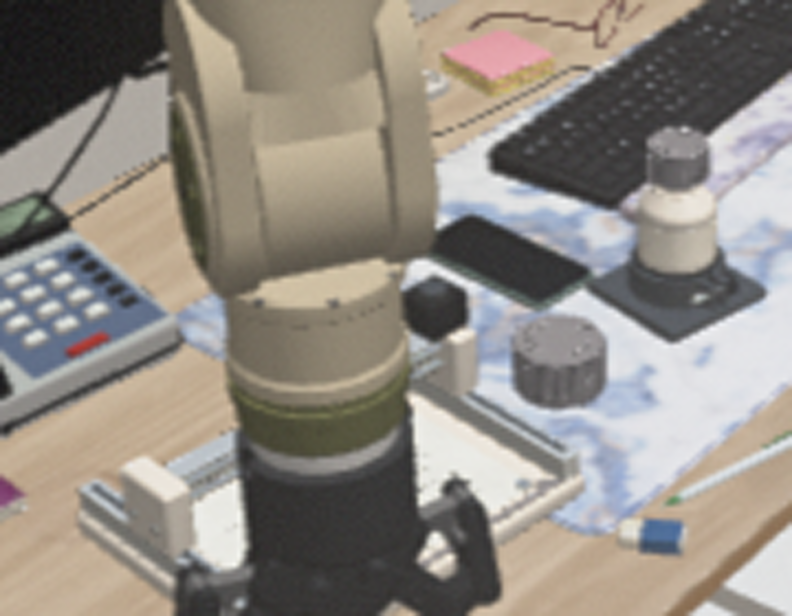

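The side picture shows that the arm hasn't moved: the call was refused because every key is required. The gripper still hides the lever. I'm sending it again with full rows.

>>> arm_command([
  {"x":-45,"y":-20,"z":0,"rx":0,"ry":0,"rz":-2,"hand":-1},
  {"x":-95,"y":-41,"z":0,"rx":0,"ry":0,"rz":-5,"hand":-1},
  {"x":-145,"y":-63,"z":0,"rx":0,"ry":0,"rz":-8,"hand":-1},
  {"x":-195,"y":-85,"z":0,"rx":0,"ry":0,"rz":-11,"hand":-1},
  {"x":-245,"y":-107,"z":0,"rx":0,"ry":0,"rz":-14,"hand":-0.5},
  {"x":-295,"y":-129,"z":0,"rx":0,"ry":0,"rz":-16,"hand":-0.1},
  {"x":-340,"y":-149,"z":0,"rx":0,"ry":0,"rz":-17.6,"hand":-0.1},
  {"x":-371,"y":-162,"z":0,"rx":0,"ry":0,"rz":-17.6,"hand":-0.1},
  {"x":-371,"y":-162,"z":0,"rx":0,"ry":0,"rz":-17.6,"hand":-0.1},
  {"x":-371,"y":-162,"z":0,"rx":0,"ry":0,"rz":-17.6,"hand":-0.1},
], force=25)

```text
clock: 2.2
tcp_pos: [0.5051, 0.2296, 0.2312]
orientation: [-0.0, 0.053, 0.999, 0.0]
wrist_force: [-0.2, -0.3, 0.9]
finger_gap: 0.0469
```

```bash
python3 - <<'E'
from h import *
s=get_state(); print(s["tcp_pos"],s["orientation"],s["joint_pos"],s["finger_gap"],s["clock"])
p=viewer.read_camera("side"); save(p,"side2.png")
c=(130,170,180,140); cv2.imwrite("pics/side2z.png",cv2.resize(p["image"][c[1]:c[1]+c[3],c[0]:c[0]+c[2],::-1],None,fx=4.4,fy=4.4,interpolation=cv2.INTER_CUBIC))
for q in("lever_tip",):
  for d in finder.find_in(p,q): print(q,d)
u=proj(p,[.506,.229,.075]);print(u,(u-[130,170])*4.4)
E
```

```text
[0.50514383 0.2296402  0.23121327] [-3.15944859e-04  5.28950855e-02  9.98600019e-01  1.11085388e-04] [ 2.81771036e-01  2.74377411e-01 -7.23408090e-03  1.28970868e+00
  4.17404275e-04  3.87610498e-01] 0.04687930511673634 2.2
lever_tip {'at': [210.4, 271.6], 'score': 0.44}
[214.45205734 277.65684924] [371.58905231 473.69013668]
```

View pics/side2z.png

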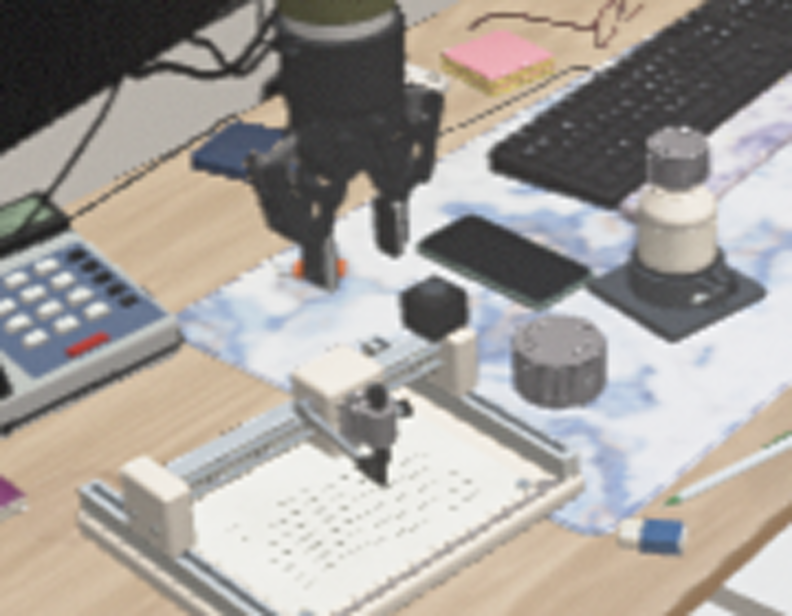

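The side view shows the lever pad at zoom pixel (377,468). My measured pad point projects to (372,474), so the two agree. I'll descend now and then grip.

>>> arm_command([
  {"x":0,"y":0,"z":40,"rx":0,"ry":0,"rz":0,"hand":0.1},
  {"x":0,"y":0,"z":80,"rx":0,"ry":0,"rz":0,"hand":0.1},
  {"x":0,"y":0,"z":110,"rx":0,"ry":0,"rz":0,"hand":0.1},
  {"x":0,"y":0,"z":135,"rx":0,"ry":0,"rz":0,"hand":0.1},
  {"x":0,"y":0,"z":155,"rx":0,"ry":0,"rz":0,"hand":0.1},
  {"x":0,"y":0,"z":172,"rx":0,"ry":0,"rz":0,"hand":0.1},
  {"x":0,"y":0,"z":172,"rx":0,"ry":0,"rz":0,"hand":0.1},
], force=25)

```text
clock: 3.18
tcp_pos: [0.5037, 0.2301, 0.0582]
orientation: [-0.001, 0.052, 0.999, -0.0]
wrist_force: [0.7, 0.3, 0.1]
finger_gap: 0.0381
```

```bash
python3 - <<'E'
from h import *
s=get_state(); print(s["tcp_pos"],s["finger_gap"],s["clock"])
for n,c in(("side",(150,220,120,100)),("top",(110,160,100,100))):
  p=viewer.read_camera(n)
  cv2.imwrite(f"pics/{n}3z.png",cv2.resize(p["image"][c[1]:c[1]+c[3],c[0]:c[0]+c[2],::-1],None,fx=5,fy=5,interpolation=cv2.INTER_CUBIC))
E
```

```text
[0.50368886 0.23011924 0.05822528] 0.03811310012587891 3.175
```

View pics/side3z.png

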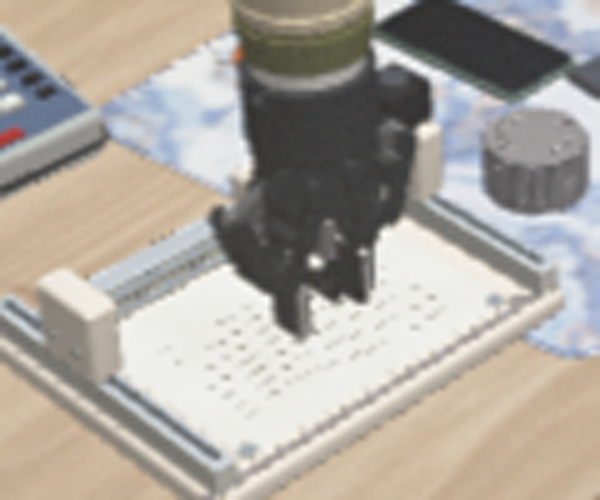

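View pics/top3z.png

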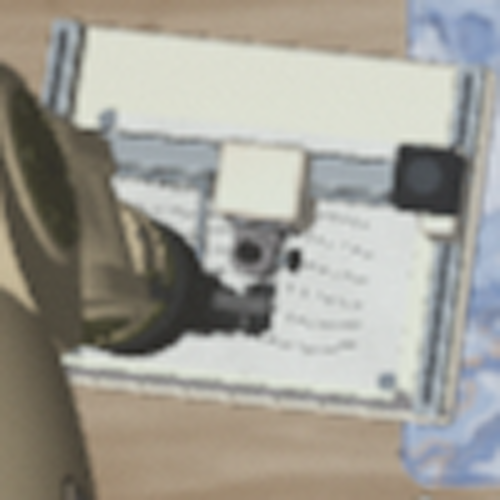

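The pad sits between the two fingers (side view, around (335,285)) and the pen is clear behind the gripper. I'll close the hand.

>>> arm_command([
  {"x":0,"y":0,"z":0,"rx":0,"ry":0,"rz":0,"hand":1},
  {"x":0,"y":0,"z":0,"rx":0,"ry":0,"rz":0,"hand":1},
  {"x":0,"y":0,"z":0,"rx":0,"ry":0,"rz":0,"hand":1},
  {"x":0,"y":0,"z":0,"rx":0,"ry":0,"rz":0,"hand":1},
  {"x":0,"y":0,"z":0,"rx":0,"ry":0,"rz":0,"hand":1},
], force=20)

```text
clock: 3.9
tcp_pos: [0.5059, 0.2277, 0.0599]
orientation: [0.001, 0.054, 0.999, -0.002]
wrist_force: [-0.0, -7.1, 1.5]
finger_gap: 0.0116
```

>>> arm_command([
  {"x":1,"y":-2,"z":-8,"rx":0,"ry":0,"rz":0,"hand":1},
  {"x":2,"y":-2,"z":-16,"rx":0,"ry":0,"rz":0,"hand":1},
  {"x":1,"y":-2,"z":-24,"rx":0,"ry":0,"rz":0,"hand":1},
  {"x":0,"y":-2,"z":-32,"rx":0,"ry":0,"rz":0,"hand":1},
  {"x":-2,"y":-2,"z":-40,"rx":0,"ry":0,"rz":0,"hand":1},
  {"x":-5,"y":-2,"z":-48,"rx":0,"ry":0,"rz":0,"hand":1},
  {"x":-5,"y":-2,"z":-51,"rx":0,"ry":0,"rz":0,"hand":1},
  {"x":-5,"y":-2,"z":-51,"rx":0,"ry":0,"rz":0,"hand":1},
  {"x":-5,"y":-2,"z":-51,"rx":0,"ry":0,"rz":0,"hand":1},
], force=20)

```text
clock: 5.03
tcp_pos: [0.5112, 0.2267, 0.1106]
orientation: [0.001, 0.053, 0.999, -0.0]
wrist_force: [2.8, -3.9, -3.7]
finger_gap: 0.0112
```

```bash
python3 - <<'E'
from h import *
for n,c in(("side",(150,220,120,100)),("top",(110,160,100,100))):
  p=viewer.read_camera(n)
  cv2.imwrite(f"pics/{n}4z.png",cv2.resize(p["image"][c[1]:c[1]+c[3],c[0]:c[0]+c[2],::-1],None,fx=5,fy=5,interpolation=cv2.INTER_CUBIC))
E
```

```text
(no output)
```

View pics/side4z.png

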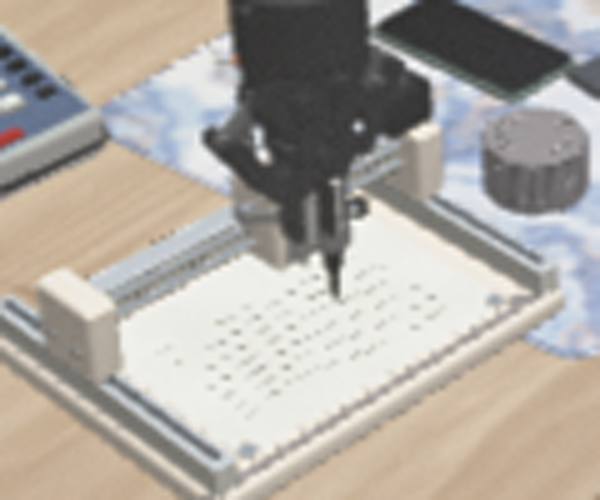

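>>> arm_command([
  {"x":0,"y":0,"z":-3,"rx":0,"ry":0,"rz":0,"hand":1},
  {"x":0,"y":0,"z":-3,"rx":0,"ry":0,"rz":0,"hand":1},
  {"x":0,"y":0,"z":-3,"rx":0,"ry":0,"rz":0,"hand":0.1},
  {"x":0,"y":0,"z":-3,"rx":0,"ry":0,"rz":0,"hand":0.1},
  {"x":0,"y":0,"z":-3,"rx":0,"ry":0,"rz":0,"hand":0.1},
  {"x":0,"y":0,"z":-3,"rx":0,"ry":0,"rz":0,"hand":0.1},
  {"x":0,"y":0,"z":-30,"rx":0,"ry":0,"rz":0,"hand":0.1},
  {"x":0,"y":0,"z":-70,"rx":0,"ry":0,"rz":0,"hand":0.1},
  {"x":0,"y":0,"z":-115,"rx":0,"ry":0,"rz":0,"hand":-0.5},
  {"x":0,"y":0,"z":-140,"rx":0,"ry":0,"rz":0,"hand":-1},
], force=20)

```text
clock: 6.38
tcp_pos: [0.511, 0.2273, 0.2532]
orientation: [0.002, 0.053, 0.999, 0.001]
wrist_force: [-0.1, -0.2, 1.0]
finger_gap: 0.0731
```

```bash
python3 - <<'E'
from h import *
s=get_state(); print(s["tcp_pos"],s["joint_pos"],s["orientation"])
p=viewer.read_camera("side"); c=(150,220,120,100)
print("pad raised predicted px", (proj(p,[.510,.229,.122])-c[:2])*5)
cv2.imwrite(f"pics/side5z.png",cv2.resize(p["image"][c[1]:c[1]+c[3],c[0]:c[0]+c[2],::-1],None,fx=5,fy=5,interpolation=cv2.INTER_CUBIC))
w=cloud(p)
for d in finder.find_in(p,"lever_tip"):
    a,b=map(int,np.round(d["at"]));print(d,w[b-1:b+2,a-1:a+2].reshape(-1,3).round(3))
E
```

```text
[0.51102706 0.2273266  0.25320072] [2.74887479e-01 2.74357462e-01 4.63284241e-02 1.33913294e+00
 2.64151918e-04 3.80360659e-01] [1.67801440e-03 5.27118216e-02 9.98608103e-01 7.09806246e-04]
pad raised predicted px [312.16989205 218.62918087]
```

View pics/side5z.png

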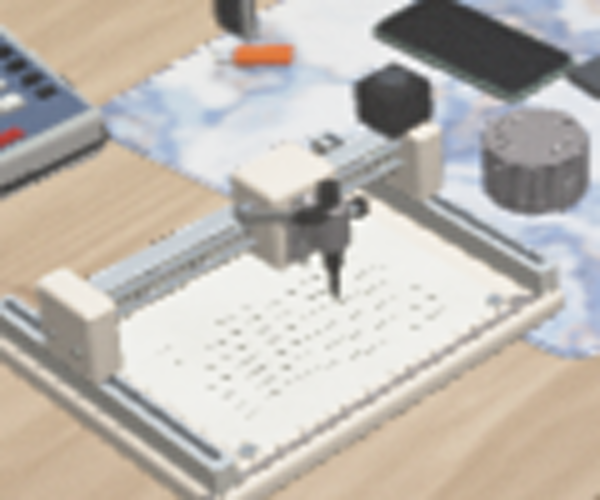

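The pad shows at zoom pixel (320,214). A fully raised pad is predicted at (312,219), and the lever now slants up, so the pen is lifted. Next I'll move over the cap.

>>> arm_command([
  {"x":-9,"y":-48,"z":0,"rx":0,"ry":0,"rz":0,"hand":-1},
  {"x":-18,"y":-98,"z":0,"rx":0,"ry":0,"rz":0,"hand":-1},
  {"x":-27,"y":-148,"z":0,"rx":0,"ry":0,"rz":0,"hand":-1},
  {"x":-36,"y":-198,"z":0,"rx":0,"ry":0,"rz":0,"hand":-1},
  {"x":-45,"y":-248,"z":0,"rx":0,"ry":0,"rz":0,"hand":-1},
  {"x":-54,"y":-298,"z":0,"rx":0,"ry":0,"rz":0,"hand":-1},
  {"x":-63,"y":-345,"z":10,"rx":0,"ry":0,"rz":0,"hand":-1},
  {"x":-69,"y":-380,"z":30,"rx":0,"ry":0,"rz":0,"hand":-1},
  {"x":-69,"y":-380,"z":50,"rx":0,"ry":0,"rz":0,"hand":-1},
  {"x":-69,"y":-380,"z":50,"rx":0,"ry":0,"rz":0,"hand":-1},
], force=50)

```text
clock: 7.72
tcp_pos: [0.537, -0.1579, 0.1974]
orientation: [-0.003, 0.053, 0.999, 0.001]
wrist_force: [-0.2, 0.1, 0.5]
finger_gap: 0.0855
```

```bash
python3 - <<'E'
from h import *
s=get_state(); print(s["tcp_pos"],s["joint_pos"],s["orientation"],s["finger_gap"])
p=viewer.read_camera("side"); c=(230,160,110,90)
for z in (.141,.112): print("cap px", (proj(p,[.540,-.158,z])-c[:2])*6)
cv2.imwrite(f"pics/side6z.png",cv2.resize(p["image"][c[1]:c[1]+c[3],c[0]:c[0]+c[2],::-1],None,fx=6,fy=6,interpolation=cv2.INTER_CUBIC))
p=viewer.read_camera("top"); c=(90,130,220,120)
cv2.imwrite(f"pics/top6z.png",cv2.resize(p["image"][c[1]:c[1]+c[3],c[0]:c[0]+c[2],::-1],None,fx=3.5,fy=3.5,interpolation=cv2.INTER_CUBIC))
w=cloud(p); print(np.nanmean(w[192:196,180:184,2]))
print((proj(p,[.540,-.158,.141])-c[:2])*3.5)
E
```

```text
[ 0.53703154 -0.15789394  0.19744873] [-4.29507419e-01  2.99913952e-01 -5.56018476e-02  1.22078696e+00
  2.65516066e-04 -3.22866420e-01] [-0.00251191  0.0532954   0.99857499  0.00113494] 0.08554563371056881
cap px [328.69227502 251.99679428]
cap px [328.17216346 297.14988376]
0.08567834195796632
[672.06130769 260.98999734]
```

View pics/side6z.png

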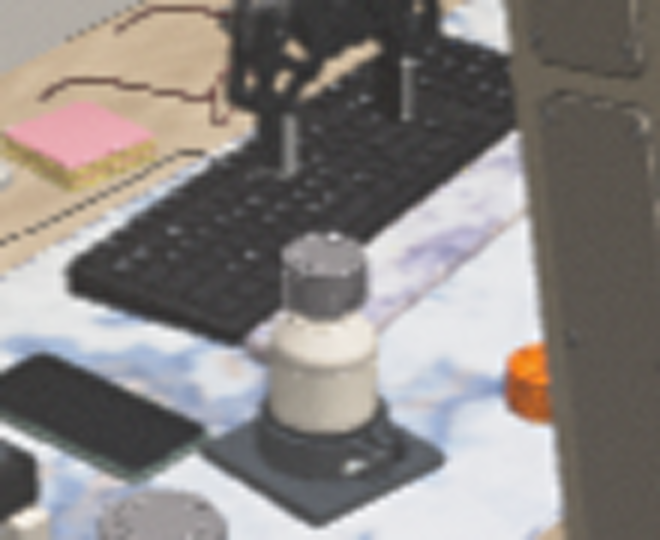

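View pics/top6z.png

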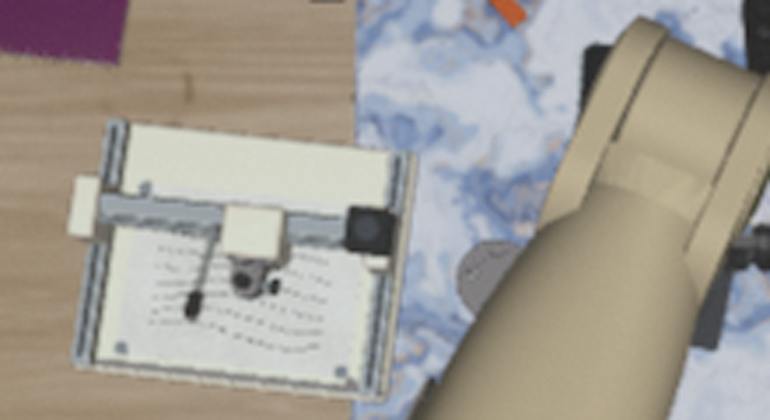

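The cap top is at side zoom pixel (325,255) and was predicted at (329,252), so it agrees within about 1.5 mm. The lever stays up in the top view. Descending around the cap.

>>> arm_command([
  {"x":-3,"y":0,"z":25,"rx":0,"ry":0,"rz":0,"hand":-1},
  {"x":-3,"y":0,"z":45,"rx":0,"ry":0,"rz":0,"hand":-1},
  {"x":-3,"y":0,"z":62,"rx":0,"ry":0,"rz":0,"hand":-1},
  {"x":-3,"y":0,"z":78,"rx":0,"ry":0,"rz":0,"hand":-1},
  {"x":-3,"y":0,"z":90,"rx":0,"ry":0,"rz":0,"hand":-1},
  {"x":-3,"y":0,"z":90,"rx":0,"ry":0,"rz":0,"hand":-1},
  {"x":-3,"y":0,"z":90,"rx":0,"ry":0,"rz":0,"hand":-1},
], force=50)

```text
clock: 8.7
tcp_pos: [0.5423, -0.1586, 0.1109]
orientation: [0.0, 0.053, 0.999, -0.0]
wrist_force: [-0.7, -0.1, 0.1]
finger_gap: 0.0852
```

```bash
python3 - <<'E'
from h import *
s=get_state(); print(s["tcp_pos"],s["joint_pos"],s["orientation"],s["finger_gap"])
p=viewer.read_camera("side"); c=(230,160,110,90)
cv2.imwrite(f"pics/side7z.png",cv2.resize(p["image"][c[1]:c[1]+c[3],c[0]:c[0]+c[2],::-1],None,fx=6,fy=6,interpolation=cv2.INTER_CUBIC))
E
```

```text
[ 0.54226639 -0.15864112  0.11086746] [-4.26708646e-01  3.56768450e-01 -1.95461561e-01  1.01761745e+00
  5.08151680e-05 -3.21136129e-01] [ 4.50930807e-04  5.27617301e-02  9.98607017e-01 -1.49643853e-04] 0.08518267480226212
```

View pics/side7z.png

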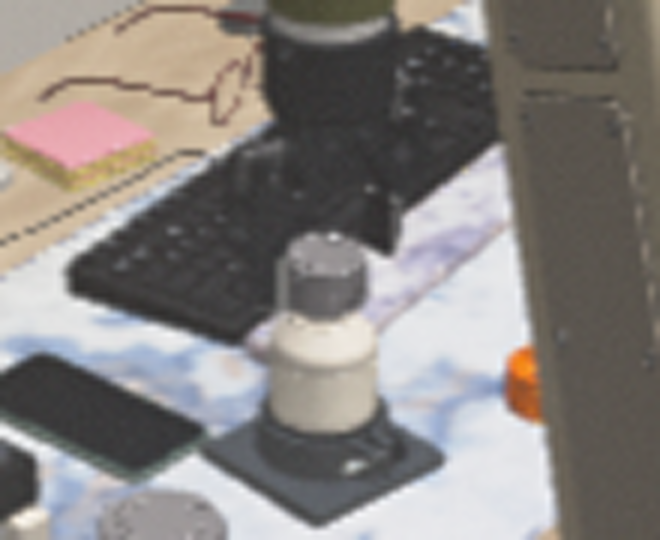

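```bash
python3 - <<'E'
from h import *
p=viewer.read_camera("side"); c=np.array((230,160))
s=get_state(); t=s["tcp_pos"]; print(t)
from scipy.spatial.transform import Rotation as Ro
o=s["orientation"]; R=Ro.from_quat([o[1],o[2],o[3],o[0]]).as_matrix(); print(R.round(3))
for y in(-.0425,.0425):
  for x in (-.011,.011):
    X=t+R@[x,y,-.013]; print(y,x,X.round(3),((proj(p,X)-c)*6).round(0))
w=cloud(p)
# pixel depth of things around
for (u,v) in((285,275),(275,200),(395,235),(325,255),(320,130),(260,170),(285,240)): 
  a,b=int(round(u/6+230)),int(round(v/6+160)); print((u,v),w[b,a].round(3))
E
```

```text
[ 0.54236722 -0.15871911  0.11101846]
[[-0.994  0.105  0.001]
 [ 0.105  0.994 -0.   ]
 [-0.001 -0.    -1.   ]]
-0.0425 -0.011 [ 0.549 -0.202  0.124] [361. 244.]
-0.0425 0.011 [ 0.527 -0.2    0.124] [390. 257.]
0.0425 -0.011 [ 0.558 -0.118  0.124] [260. 297.]
0.0425 0.011 [ 0.536 -0.115  0.124] [289. 311.]
(285, 275) [ 0.553 -0.137  0.13 ]
(275, 200) [ 0.552 -0.126  0.185]
(395, 235) [ 0.532 -0.213  0.131]
(325, 255) [ 0.538 -0.151  0.145]
(320, 130) [ 0.534 -0.138  0.226]
(260, 170) [ 0.533 -0.084  0.226]
(285, 240) [ 0.569 -0.159  0.139]
```

The right finger tip at (393,250) matches its projection (390,257). The left one is lost against the dark keyboard. The cap lies between the fingers. I'll go 6 mm lower and close.

>>> arm_command([
  {"x":2,"y":0,"z":6,"rx":0,"ry":0,"rz":0,"hand":-1},
  {"x":2,"y":0,"z":6,"rx":0,"ry":0,"rz":0,"hand":-0.5},
  {"x":2,"y":0,"z":6,"rx":0,"ry":0,"rz":0,"hand":0},
  {"x":2,"y":0,"z":6,"rx":0,"ry":0,"rz":0,"hand":1},
  {"x":2,"y":0,"z":6,"rx":0,"ry":0,"rz":0,"hand":1},
  {"x":2,"y":0,"z":6,"rx":0,"ry":0,"rz":0,"hand":1},
  {"x":2,"y":0,"z":6,"rx":0,"ry":0,"rz":0,"hand":1},
], force=50)

```text
clock: 9.68
tcp_pos: [0.5398, -0.1583, 0.1045]
orientation: [0.0, 0.053, 0.999, -0.0]
wrist_force: [-2.1, 0.5, 3.1]
finger_gap: 0.0483
```

```bash
python3 - <<'E'
from h import *
s=get_state(); print(s["tcp_pos"],s["joint_pos"],s["wrist_force"],s["ft_torque"],s["finger_gap"])
p=viewer.read_camera("side"); c=(230,160,110,90)
cv2.imwrite(f"pics/side8z.png",cv2.resize(p["image"][c[1]:c[1]+c[3],c[0]:c[0]+c[2],::-1],None,fx=6,fy=6,interpolation=cv2.INTER_CUBIC))
E
```

```text
[ 0.539805   -0.15828498  0.1044842 ] [-4.27941894e-01  3.58153058e-01 -2.10367031e-01  1.00219108e+00
  2.49957623e-05 -3.22295488e-01] [-2.11504245  0.45170608  3.10063591] [0.08807217 0.36237085 0.05044044] 0.048250721734043524
```

View pics/side8z.png

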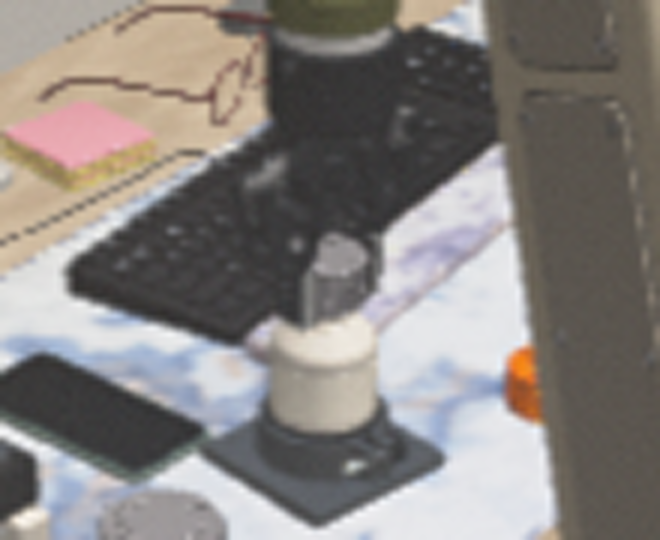

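The finger now covers the cap's left side at (300,280), and the gap is 48 mm, so the cap is gripped. Now pressing it down.

>>> arm_command([
  {"x":0,"y":0,"z":2,"rx":0,"ry":0,"rz":0,"hand":1},
  {"x":0,"y":0,"z":4,"rx":0,"ry":0,"rz":0,"hand":1},
  {"x":0,"y":0,"z":6,"rx":0,"ry":0,"rz":0,"hand":1},
  {"x":0,"y":0,"z":6,"rx":0,"ry":0,"rz":0,"hand":1},
  {"x":0,"y":0,"z":6,"rx":0,"ry":0,"rz":0,"hand":1},
], force=60)

```text
clock: 10.35
tcp_pos: [0.54, -0.1583, 0.0992]
orientation: [0.0, 0.053, 0.999, -0.0]
wrist_force: [-4.5, 1.4, 8.8]
finger_gap: 0.0481
```

>>> arm_command([
  {"x":0,"y":0,"z":2,"rx":0,"ry":0,"rz":0,"hand":1},
  {"x":0,"y":0,"z":2,"rx":0,"ry":0,"rz":0,"hand":1},
  {"x":0,"y":0,"z":2,"rx":0,"ry":0,"rz":0,"hand":1},
], force=60)

```text
clock: 10.72
tcp_pos: [0.54, -0.1583, 0.0981]
orientation: [0.001, 0.053, 0.999, -0.0]
wrist_force: [-6.5, 2.3, 15.6]
finger_gap: 0.0477
```

>>> arm_command([
  {"x":0,"y":0,"z":0,"rx":0,"ry":0,"rz":-7,"hand":1},
  {"x":0,"y":0,"z":0,"rx":0,"ry":0,"rz":-14,"hand":1},
  {"x":0,"y":0,"z":0,"rx":0,"ry":0,"rz":-21,"hand":1},
  {"x":0,"y":0,"z":0,"rx":0,"ry":0,"rz":-28,"hand":1},
  {"x":0,"y":0,"z":0,"rx":0,"ry":0,"rz":-35,"hand":1},
  {"x":0,"y":0,"z":0,"rx":0,"ry":0,"rz":-42,"hand":1},
  {"x":0,"y":0,"z":0,"rx":0,"ry":0,"rz":-49,"hand":1},
  {"x":0,"y":0,"z":0,"rx":0,"ry":0,"rz":-56,"hand":1},
  {"x":0,"y":0,"z":0,"rx":0,"ry":0,"rz":-62,"hand":1},
  {"x":0,"y":0,"z":0,"rx":0,"ry":0,"rz":-62,"hand":1},
], force=60)

```text
clock: 11.98
tcp_pos: [0.542, -0.1612, 0.0984]
orientation: [0.001, -0.469, 0.883, -0.004]
wrist_force: [-1.0, -5.4, 10.7]
finger_gap: 0.0477
```

```bash
python3 - <<'E'
from h import *
s=get_state(); print(s["tcp_pos"],s["joint_pos"],s["wrist_force"],s["ft_torque"],s["finger_gap"],s["orientation"])
p=viewer.read_camera("side"); c=(230,160,110,90)
cv2.imwrite(f"pics/side9z.png",cv2.resize(p["image"][c[1]:c[1]+c[3],c[0]:c[0]+c[2],::-1],None,fx=6,fy=6,interpolation=cv2.INTER_CUBIC))
E
```

```text
[ 0.5420006  -0.16119407  0.09839611] [-0.42933194  0.36352026 -0.21868796  0.98191327 -0.00316356 -1.40535862] [-0.98727206 -5.40026576 10.65931613] [-1.06360238  0.28172045  0.1015388 ] 0.047667608094473825 [ 7.72997244e-04 -4.68864201e-01  8.83262543e-01 -3.61147514e-03]
```

View pics/side9z.png

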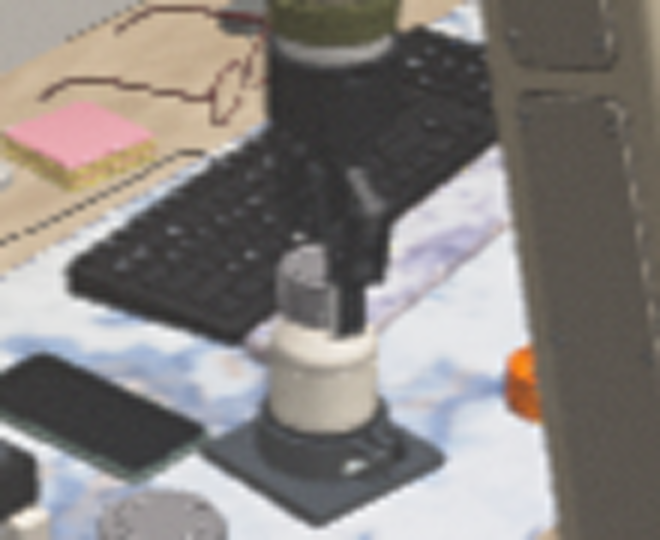

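The fingers have turned about 62° round the cap, and the cap is still seated in the grip. Lifting gently and watching the force.

>>> arm_command([
  {"x":0,"y":0,"z":-3,"rx":0,"ry":0,"rz":0,"hand":1},
  {"x":0,"y":0,"z":-6,"rx":0,"ry":0,"rz":0,"hand":1},
  {"x":0,"y":0,"z":-9,"rx":0,"ry":0,"rz":0,"hand":1},
  {"x":0,"y":0,"z":-12,"rx":0,"ry":0,"rz":0,"hand":1},
  {"x":0,"y":0,"z":-15,"rx":0,"ry":0,"rz":0,"hand":1},
  {"x":0,"y":0,"z":-15,"rx":0,"ry":0,"rz":0,"hand":1},
], force=60)

```text
clock: 12.78
tcp_pos: [0.5415, -0.1611, 0.1116]
orientation: [0.0, -0.468, 0.884, -0.003]
wrist_force: [1.5, -6.5, 1.0]
finger_gap: 0.0481
```

```bash
python3 - <<'E'
from h import *
s=get_state(); print(s["wrist_force"],s["ft_torque"])
p=viewer.read_camera("side"); c=(230,160,110,90)
cv2.imwrite(f"pics/side10z.png",cv2.resize(p["image"][c[1]:c[1]+c[3],c[0]:c[0]+c[2],::-1],None,fx=6,fy=6,interpolation=cv2.INTER_CUBIC))
E
```

```text
[ 1.49499906 -6.5146322   1.04420089] [-1.49467945 -0.22363066  0.0120665 ]
```

View pics/side10z.png

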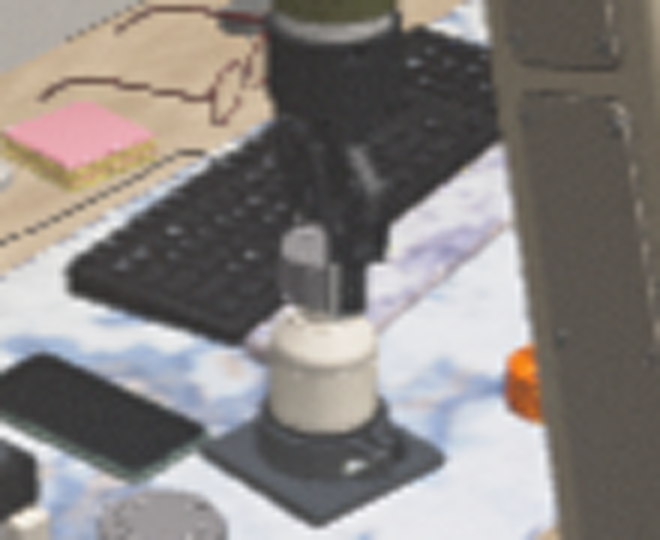

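The cap's top is now at (305,235), so it is rising with the hand against almost no vertical force. I'll go on up 55 mm.

>>> arm_command([
  {"x":0,"y":0,"z":-5,"rx":0,"ry":0,"rz":0,"hand":1},
  {"x":0,"y":0,"z":-10,"rx":0,"ry":0,"rz":0,"hand":1},
  {"x":0,"y":0,"z":-15,"rx":0,"ry":0,"rz":0,"hand":1},
  {"x":0,"y":0,"z":-20,"rx":0,"ry":0,"rz":0,"hand":1},
  {"x":0,"y":0,"z":-27,"rx":0,"ry":0,"rz":0,"hand":1},
  {"x":0,"y":0,"z":-36,"rx":0,"ry":0,"rz":0,"hand":1},
  {"x":0,"y":0,"z":-46,"rx":0,"ry":0,"rz":0,"hand":1},
  {"x":0,"y":0,"z":-55,"rx":0,"ry":0,"rz":0,"hand":1},
  {"x":0,"y":0,"z":-55,"rx":0,"ry":0,"rz":0,"hand":1},
  {"x":0,"y":0,"z":-55,"rx":0,"ry":0,"rz":0,"hand":1},
], force=60)

```text
clock: 14.08
tcp_pos: [0.5397, -0.1582, 0.1661]
orientation: [-0.0, -0.469, 0.883, 0.0]
wrist_force: [-0.3, 0.1, -0.8]
finger_gap: 0.048
```

```bash
python3 - <<'E'
from h import *
s=get_state(); print(s["wrist_force"],s["ft_torque"],s["qvel"].round(3))
p=viewer.read_camera("side"); c=(150,160,190,140)
cv2.imwrite(f"pics/side11z.png",cv2.resize(p["image"][c[1]:c[1]+c[3],c[0]:c[0]+c[2],::-1],None,fx=4.2,fy=4.2,interpolation=cv2.INTER_CUBIC))
w=cloud(p)
for d in finder.masks_of(p,"cap"):
    q=w[d["region"]]; print(d["score"],d["at"],np.nanmedian(q,0),np.nanpercentile(q[:,2],[3,97]))
print("cap at expected px",(proj(p,[s["tcp_pos"][0],s["tcp_pos"][1],.174])-c[:2])*4.2)
E
```

```text
[-0.27116782  0.14007488 -0.83251299] [-0.04293728 -0.05435923  0.01801042] [ 0.     0.007 -0.008  0.    -0.001 -0.   ]
0.67 [261.5, 250.0] [0.53148459 0.00745665 0.0355745 ] [0.00452193 0.04335587]
0.42 [277.0, 189.3] [ 0.54583157 -0.13233168  0.19782139] [0.17365877 0.21122216]
cap at expected px [566.9449475  139.76044401]
```

View pics/side11z.png

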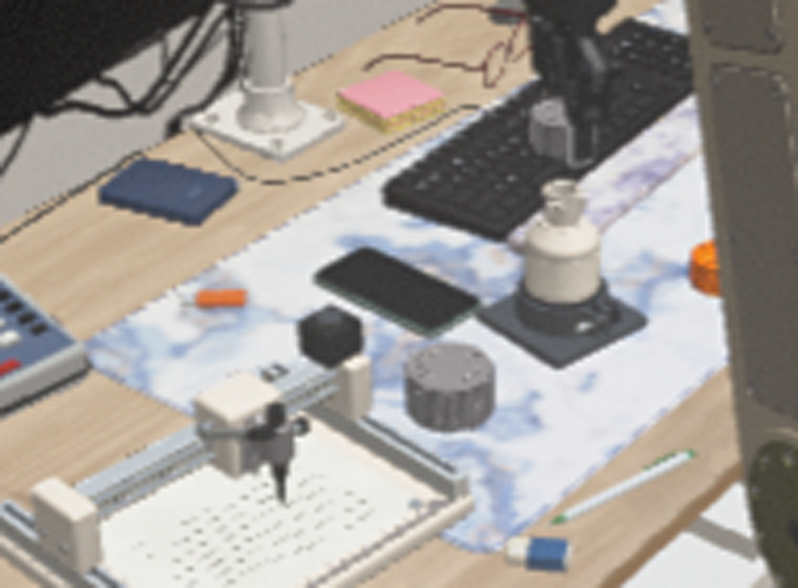

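The picture shows the cap in the grip at about (548,130), above the bare neck and mouth at (562,190). The lever is up at (270,440), and the phone and the big cap are untouched. I'll let the arm settle, then hand in.

>>> arm_command([
  {"x":0,"y":0,"z":0,"rx":0,"ry":0,"rz":0,"hand":1},
  {"x":0,"y":0,"z":0,"rx":0,"ry":0,"rz":0,"hand":1},
  {"x":0,"y":0,"z":0,"rx":0,"ry":0,"rz":0,"hand":1},
  {"x":0,"y":0,"z":0,"rx":0,"ry":0,"rz":0,"hand":1},
], force=60)

```text
clock: 14.68
tcp_pos: [0.5399, -0.1583, 0.1663]
orientation: [0.0, -0.469, 0.883, 0.0]
wrist_force: [0.5, -0.6, -0.6]
finger_gap: 0.0479
```

```bash
python3 -c "
from h import *
s=get_state(); print(s['tcp_pos'],s['finger_gap'],s['wrist_force'],abs(s['qvel']).max()); print(hand_in())"
```

```text
[ 0.53988381 -0.15825127  0.16629533] 0.047893051975345484 [ 0.53017493 -0.57309823 -0.63770292] 0.002236203015842895
the job is handed in; nothing more can be done
None
```

The pen is up and the bottle is open. The cap is held level in the grip, about 44 mm above the mouth. I handed the job in at about 14.7 s of the 54 s allowed; no verdict was reported.

- **Lever:** I gripped the pad, raised it to its stop and let go. In the side picture afterwards, the pad sat within about 2 pixels of where a fully raised one should be.
- **Cap:** I pressed it until it bottomed (15.6 N), twisted it about 62° anticlockwise while pressed, and lifted it straight off.
- **Last checks:** The gripper was on the mouth's axis within about 2 mm and at rest, with a finger gap of 47.9 mm. The wrist force was about 1 N, roughly the cap's weight plus sensor noise.
- **Bystanders:** I moved nothing near the mug, the phone or the tape roll. The last picture showed the phone and the larger grey cap where they were. The mug and the tape roll were outside that picture, so I did not check them again.
- **What disagreed:**
  - My first move call was refused because its rows lacked some keys. It cost no arm motion.
  - Some detector hits were wrong, such as a lever tip reported on the phone. I set these aside by checking them against the picture and the depth.
  - There was a side force of about 6 N while twisting and starting the lift. It was gone once the cap was free.

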